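# Hand-turn a cleaned cooling fan through a full turn

## Robot

A 6-joint arm with a two-finger parallel gripper is mounted at the origin on the work surface. World frame = base frame: x ahead of the robot, y to its left, z up, the work surface at z = 0. Lengths are in m, angles in degrees, forces in N, time in s.
With the tool pointing down it reaches from about 0.4 to 0.825 m from the base axis. Payload 7 kg.
Tool frame: the origin (TCP) lies midway between the tips of the shut fingers; the grasp point (between the pads) lies ctrl.grasp_offset behind it (ctrl.grasp_offset is the distance from the TCP to the grasp point, in m); z points along the fingers, y is the line along which they close (so a half turn about z gives the same grasp; the last joint's range is limited). The gripper opens to 88 mm and grips with 3 to 60 N. Pads are 19 mm wide; open, the fingers measure 130 mm over their backs; the gripper's body (78 mm by 193 mm) begins 47 mm behind the grasp point.
Start: joints at [88.47, 20.546, 0.682, 0, -70.136, -16.507], TCP at [0.209, 0.642, 0.227] pointing down, gripper open.
Joint ranges: [-176.03, 176.03], [-82.01, 121.73], [-58.28, 71.71], [-173.87, 95.51], [-174.79, -0.11], [-173.66, 173.66]. Speed limits (degrees/s): [136.94, 136.94, 172.46, 180, 180, 180].

## Interface

Orientations are given as [roll, pitch, yaw] about the fixed x, y, z axes, in that order (R = Rz(yaw) Ry(pitch) Rx(roll)).
In Python, from plant import ctrl gives the robot as it stands. The module is installed in compiled form; this text tells all that it offers.
- The arm moves only by the tool send_rows, never from a script. Its argument "increments" is a list that holds one entry, the list of rows, each a list of 4 numbers: the shift along the world's x, y, z normalised to -1 to 1, where 1 is 0.2 m, then the turn about the world's z normalised to -1 to 1, where 1 is 1.5 rad. In form: [[[x, y, z, roll], ...]]. A call has 1 to 12 rows; each row is the pose to reach, as a shift and turn from the pose commanded when the call began; what a row does not reach only later rows make up. A row lasts 1/8 s, in which the tool goes at most 62.5 mm and 10.7 degrees, less where a joint would pass 70% of its speed; a pose out of reach is approached as far as the arm can. A call with a number of a shift or a turn outside -1 to 1 is refused whole. A call with a gripper value outside its range is refused whole. "jaw" is the opening, from 0 (shut) to 1 (fully open), set as the call begins (left out, the last holds). The fingers move at their own pace and stop on an object; the grip force is fixed at half the most. Time passes only in rows, so rows that repeat a pose let the fingers close. It gives the time, the measured TCP pose, the force, the opening and the grip force at its end, in the units of the state.
- ctrl.get_obs(): the state, without advancing time (a new reading comes with each control period).
- ctrl.snapshot(name): name is "side" or "top" or "wrist"; returns the picture (480x640x3 uint8, red, green, blue); there is no depth.
- ctrl.calibration(name): a dict with "mtx" (3x3 intrinsics, pixels), "k1" (the pictures are not rectified: a ray, as slopes to the right and down, at radius r is drawn at 1 + k1 r^2 times it, then the intrinsics apply), "eye" and "attitude" of the camera in the world. Camera axes: x right, y up, looking along -z (the intrinsics and any distortion apply to the point x, -y, -z); pixel columns grow to the right and rows downward; lengths in m; the calibration is good to about 2 mm. A picture is of the moment at which its call begins: read the wrist's pose just before it. calibration takes no time and is no camera call; for the wrist camera it gives the pose at the moment of the call.
- ctrl.close_job(): hands the job in; it is judged then, once.
Trained networks look in the newest picture that a camera, given by its name, has taken for a name from the list of things; names that differ only in an ending like _2 or _b are one class to them, and where a whole thing is asked for, a point or a joint stands for the part that bears it (a point fixed in the world has none). Each returns a list of dicts, best first, with "conf" (0 to 1); they miss things now and then, are a little off and sometimes report something else, mostly with a low value. They report only what shows in the picture. A call takes as long as a camera call.
- ctrl.trace(thing, camera): "mask" (480x640 bool, what is visible of it) and "bbox" ([left, top, right, bottom] in pixels, round what is visible of it).
- ctrl.spot_point(thing, camera): "pixel" ([row, column] in pixels: a listed point, or the origin of a listed thing).
The state is a dict: "clock": time; "joint_pos": joint angles; "qvel": joint speeds; "tau": joint torques, N m; "tool_pos": TCP position; "orientation": TCP orientation; "force": force on the tool from outside, world axes, zero at the start; "moment": the same for the moment, N m; "opening": finger opening in m; "gripper_force": force on a finger pad.
Only numpy, scipy, OpenCV 4.12 (cv2) and the standard library are available. Lean on these libraries where they do the work, as an engineer would, in place of code of your own. Each camera call takes 0.05 s, during which the arm holds its last target. There are 200 camera calls.

## Task

The big cooling fan on the tilted test stand has been cleaned and must be checked for rubbing by hand. Gently turn its wheel anticlockwise (as you face the fan, the way the white arrows show): bring the blade with the red end round to the yellow pointer, then carry on for one full turn more, stopping when that blade is back at the pointer. Then let go and leave the wheel at rest there, with everything else on the bench left where it lies.

Things in the scene. Friction and masses are not known exactly. Their poses are not given: they have to be found in the camera images.
- wheel (a joint): Angle (rad) of the fan wheel about its axle; no stops. 0 = red-ended blade at the yellow pointer; grows anticlockwise as you face the front of the fan. Starts between -1.7 and -0.5. Light drag (about 0.04 N m): under 1 N at a blade turns it, it does not coast and stays where it is left.
- wheel_centre (a point): Centre of the fan wheel, on the axle, in the plane of the frame's front face. Turns with the wheel: z axis = axle, out of the front of the fan (35 degrees off vertical); -y axis points along the red-ended blade. Wheel: grey hub 60 across, front 2 behind this plane, and five paddle blades 72 degrees apart reaching 88 from the axle.
- wheel_mark (a point): Outer end of the marked blade (outer half red, inner half white; the other four are blue), 88 from the axle, 14 behind the front plane; moves with the wheel. Each blade is 6 thick, pitched about 30 degrees from the axle, spans some 19 round the circle and lies 1 to 27 behind the front plane.
- blade_gap (a point): Middle of the open gap just clockwise of the marked blade, 65 from the axle, in the front plane; moves with the wheel, axes as wheel_centre. Gaps are about 60 wide here: shut fingertips fit and can push a blade. Behind the blades, 32 to 37 behind the front plane, are thin diagonal struts and a hub plate: stay short of them.
- pointer (a point): Tip of the small yellow arrowhead on the front face of the frame, at the middle of its lower edge, 94 from the axle; fixed to the stand.
- fan_stand: Fixed stand: aluminium base 290 x 370 x 8 with a black square fan frame (212 x 212 x 30, opening about 190 across), front leaning 35 degrees from level towards the stand's -y. Origin on the table below the wheel's centre (115 up); z up, x along the lower frame edge. White arrows on the side edges of the frame: turning direction.
- lamp (a point): Middle of the grey lamp bar (300 along the stand's x, 34 x 24) that hangs on two thin posts over the upper edge of the frame, 312 above the table, 95 to the stand's +y of the wheel's centre. It bars the upper part of the wheel from straight above; a tool leaning along the axle passes in front of it.
- red_driver: red-handled screwdriver, 190 long, lying on the low front strip of the stand's base plate, 50 or so in front of the fan; bystander. Origin under its middle
- screw_dish: white ceramic dish, 70 across, 24 high; bystander
- battery: black laptop battery with orange label, 75 x 210 x 20; bystander
- drive: silver solid-state drive, 70 x 100 x 9; bystander
- yellow_driver: yellow-handled screwdriver, 160 long; bystander
- spare_blower: black round laptop blower, 72 across, 10 high, copper outlet; bystander

How it is judged (in metres and radians):
On the way, in this order (a step that is already met when the one before it is completed fails the run):
1. the red-ended blade has come round to the pointer the first time (value of joint wheel above -0.2 rad), for 0.05 s.
2. half a turn past the pointer (value of joint wheel above 3.14 rad), for 0.05 s.
At the end, for the whole second after the job is handed in: The wheel is at rest with the red-ended blade at the pointer (within 0.22 rad, about 13 degrees), one full anticlockwise turn after it first came to the pointer (joint 6.28 +- 0.22) (value of joint wheel between 6.063 and 6.503 rad and velocity of joint wheel between -0.05 and 0.05 rad/s); the robot touches nothing.
It fails at once if the wheel is pressed or struck with more than 25 N (contact force between wheel and anything else above 25 N).
It fails at once if a bystander is moved by more than 30 mm (distance of any of red_driver, screw_dish, battery, drive, yellow_driver, spare_blower from where it was at the start of the episode above 0.03 m).
It also fails if it takes over 58 s, if anything falls off the work surface, if the arm or the gripper's body presses on something with over 40 N, if the wrist force passes 120 N, or if a joint passes its speed limit or range.

## Working session

There is one attempt and no reset: what is moved stays moved. The work goes in short steps, Python scripts to look and compute and a tool call to move; the robot and the scene stay as the last step left them, time stands still between calls to the robot, and variables do not carry over. Pictures are saved under pics/ and viewed, at most 10 in all, crops included, and the job is handed in when it is done.

Besides the shell and the picture viewer there is one more tool, called after "Request:" as a command line: name --argument value ..., lists and objects as JSON in quotes. send_rows: Moves the arm, as the interface text tells. Its arguments: {"type":"object","properties":{"increments":{"type":"array"},"jaw":{"type":"number"}},"required":["increments"]}

```bash
mkdir -p pics
cat > h.py <<'E'
import numpy as np, cv2
from plant import ctrl
from scipy.spatial.transform import Rotation as R
def att(c):
    a=np.array(c["attitude"],float)
    if a.shape==(3,3): return a
    if a.size==4: print("quat",a)
    return R.from_euler('xyz',a,degrees=True).as_matrix()
def ray(c,px):
    r,cc=px; K=np.array(c["mtx"]); d=np.array([(cc-K[0,2])/K[0,0],(r-K[1,2])/K[1,1]])
    u=d.copy()
    for _ in range(20): u=d/(1+c["k1"]*(u@u))
    v=att(c)@np.array([u[0],-u[1],-1]); return np.array(c["eye"]),v/np.linalg.norm(v)
def proj(c,P):
    p=att(c).T@(np.array(P)-np.array(c["eye"])); u=np.array([p[0],-p[1]])/-p[2]; u=u*(1+c["k1"]*(u@u))
    K=np.array(c["mtx"]); return K[1,1]*u[1]+K[1,2],K[0,0]*u[0]+K[0,2]
def tri(rs):
    A=sum(np.eye(3)-np.outer(d,d) for o,d in rs); b=sum((np.eye(3)-np.outer(d,d))@o for o,d in rs)
    p=np.linalg.solve(A,b); return p,[np.linalg.norm((np.eye(3)-np.outer(d,d))@(p-o)) for o,d in rs]
E
python3 - <<'E'
from h import *
np.set_printoptions(precision=4,suppress=True)
o=ctrl.get_obs(); print(o)
for n in ["side","top","wrist"]:
    c=ctrl.calibration(n); print(n,c)
    im=ctrl.snapshot(n); cv2.imwrite(f"pics/{n}0.png",im[:,:,::-1])
    for t in ["wheel_centre","wheel_mark","blade_gap","pointer","fan_stand","lamp","red_driver"]:
        print(t,[(np.round(d["pixel"],1),round(d["conf"],2)) for d in ctrl.spot_point(t,n)][:2])
E
```

```text
{'clock': 0.0, 'joint_pos': array([ 88.4718,  20.5899,   0.6337,  -0.0229, -70.1351, -16.507 ]), 'qvel': array([-0.0357, -0.0798, -0.0409, -0.0221, -0.0612,  0.0272]), 'tau': array([  0.0001, -58.2722,  29.3056,   6.9973,   0.007 ,  -0.0002]), 'tool_pos': array([0.2088, 0.6414, 0.2256]), 'orientation': array([179.9063,  -0.0053, -18.043 ]), 'force': array([ 0.1875, -0.0622, -0.6874]), 'moment': array([ 0.0503, -0.0306,  0.0409]), 'gripper_force': 0.0, 'opening': 0.08808194287977697}
side {'mtx': array([[540.713 ,   0.    , 312.994 ],
       [  0.    , 540.713 , 233.7182],
       [  0.    ,   0.    ,   1.    ]]), 'k1': 0.026998842425060694, 'eye': array([0.1833, 0.7149, 1.0954]), 'attitude': array([  39.6994,    0.3304, -152.3729])}
wheel_centre [(array([221.2, 317.5]), 0.97)]
wheel_mark [(array([226.2, 345.6]), 0.57)]
blade_gap [(array([227.4, 345.7]), 0.78)]
pointer [(array([216.3, 321.9]), 0.85)]
fan_stand [(array([253. , 318.7]), 0.8)]
lamp [(array([191.1, 308.3]), 0.77), (array([229. , 342.4]), 0.3)]
red_driver []
top {'mtx': array([[531.3681,   0.    , 315.9805],
       [  0.   
[... 180 characters left out ...]
])}
wheel_centre [(array([227. , 345.7]), 0.68)]
wheel_mark [(array([244.7, 368.2]), 0.82)]
blade_gap [(array([247.1, 359.1]), 0.63), (array([226.1, 343.9]), 0.21)]
pointer [(array([220.1, 374.2]), 0.84), (array([247.4, 356.9]), 0.3)]
fan_stand [(array([232.9, 342.5]), 0.94)]
lamp [(array([224.5, 308.8]), 0.79)]
red_driver [(array([211.5, 401. ]), 0.75)]
wrist {'mtx': array([[421.5421,   0.    , 314.1463],
       [  0.    , 421.5421, 246.517 ],
       [  0.    ,   0.    ,   1.    ]]), 'k1': -0.05904355816862286, 'eye': array([0.2876, 0.6159, 0.3846]), 'attitude': array([ -17.6638,    0.0044, -108.0761])}
wheel_centre []
wheel_mark []
blade_gap []
pointer []
fan_stand []
lamp []
red_driver []
```

View pics/top0.png

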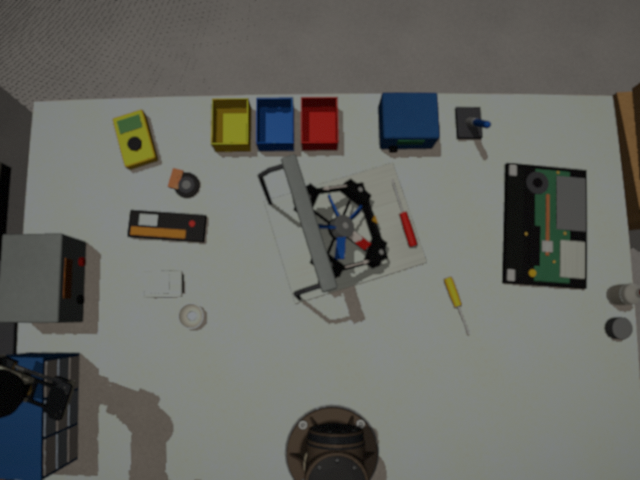

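View pics/side0.png

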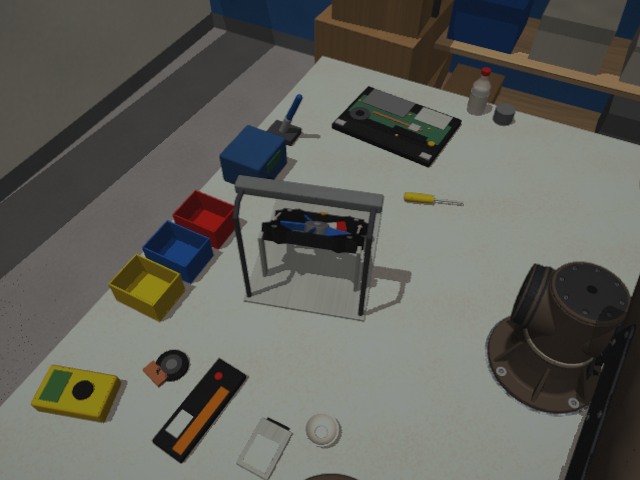

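The top view shows the fan at about (345,226), with the pointer on its right at (374,220), the red blade at (365,243) and the lamp bar from (290,160) to (328,288). The side view agrees: pointer at (323,215), red blade at (342,227). Next I fit the stand pose and wheel angle.

```bash
cat > fit.py <<'E'
from h import *
from scipy.optimize import least_squares
a=np.radians(35); Z=np.array([0,-np.sin(a),np.cos(a)]); Y=np.array([0,np.cos(a),np.sin(a)]); X=np.array([1,0,0])
# fan frame: X stand x, Y uphill, Z axle
def fan(p,v):  # v in fan coords
    q=np.array([0,0,.115])+v[0]*X+v[1]*Y+v[2]*Z
    return st(p,q)
def st(p,q):
    c,s=np.cos(p[2]),np.sin(p[2]); return np.array([p[0]+c*q[0]-s*q[1],p[1]+s*q[0]+c*q[1],q[2]])
def pol(th,r,z): return np.array([r*np.sin(th),-r*np.cos(th),z])  # th=0 at pointer, ccw
E
python3 - <<'E'
from fit import *
cs={n:ctrl.calibration(n) for n in("top","side")}
obs=[("top","c",(227,345.7)),("top","m",(244.7,368.2)),("top","p",(220.1,374.2)),("top","s",(232.9,342.5)),("top","l",(224.5,308.8)),
("side","c",(221.2,317.5)),("side","m",(226.2,345.6)),("side","p",(216.3,321.9)),("side","s",(253,318.7)),("side","l",(191.1,308.3))]
def pt(p,k):
    return {"c":lambda:fan(p,[0,0,0]),"m":lambda:fan(p,pol(p[3],.088,-.014)),"p":lambda:fan(p,pol(0,.094,0)),"s":lambda:st(p,[0,0,0]),"l":lambda:st(p,[0,.095,.312])}[k]()
f=lambda p:np.concatenate([np.array(proj(cs[n],pt(p,k)))-px for n,k,px in obs])
best=min((least_squares(f,[.5,0,y,t],loss='soft_l1') for y in(-2.8,-1.4,0,1.4) for t in(-1.5,-.6)),key=lambda r:r.cost)
p=best.x; print(p,best.cost,np.degrees(p[2]))
for o,r in zip(obs,f(p).reshape(-1,2)): print(o[:2],r.round(1))
np.save("p.npy",p); print("grasp off",ctrl.grasp_offset)
for k in "cms": print(k,pt(p,k))
for t,z in(("red_driver",.02),("screw_dish",0),("battery",0),("drive",0),("yellow_driver",0),("spare_blower",0)):
    d=ctrl.spot_point(t,"top")
    if d:
        o,r=ray(cs["top"],d[0]["pixel"]); print(t,o+r*(z-o[2])/r[2])
print([a.tolist() for a in (st(p,[-.15,.095,.312]),st(p,[.15,.095,.312]))])
E
```

```text
[ 0.57211111 -0.04053274  0.29627648 -0.75964276] 9.198718574658287 16.975391635327842
('top', 'c') [-1.1 -0.1]
('top', 'm') [ 1.3 -0. ]
('top', 'p') [ 0.3 -1.8]
('top', 's') [0.1 0.4]
('top', 'l') [-0.7 -0.1]
('side', 'c') [1.  0.3]
('side', 'm') [-1.2 -0.9]
('side', 'p') [-2.6  1.2]
('side', 's') [-1.4 -1. ]
('side', 'l') [2.  1.1]
grasp off 0.0188
c [ 0.57211111 -0.04053274  0.115     ]
m [ 0.52706493 -0.10053656  0.06693355]
s [ 0.57211111 -0.04053274  0.        ]
red_driver [ 0.62534273 -0.19685537  0.02      ]
screw_dish [0.35543066 0.35526058 0.        ]
battery [0.59918125 0.43549282 0.        ]
drive [0.44645539 0.43716724 0.        ]
yellow_driver [ 0.36863662 -0.34696461  0.        ]
[[0.4009102828901489, 0.006533992050225507, 0.312], [0.6878393550466905, 0.09412227637744688, 0.312]]
```

Request:
send_rows --increments '[[[0.05,-0.15,0.2,-0.05],[0.12,-0.3,0.4,-0.1],[0.2,-0.48,0.6,-0.15],[0.3,-0.66,0.8,-0.2],[0.4,-0.83,0.95,-0.25],[0.5,-1,1,-0.3]]]' --jaw 0

```text
clock: 2.25
tool_pos: [0.3098, 0.4409, 0.4291]
orientation: [-179.8, 0.1, -43.9]
force: [0.5, 0.5, -0.2]
opening: 0.0331
gripper_force: 0.0
```

Request:
send_rows --increments '[[[0.12,-0.2,0,-0.07],[0.24,-0.4,0,-0.14],[0.36,-0.6,0,-0.21],[0.48,-0.8,0,-0.28],[0.6,-1,0,-0.34]]]'

```text
clock: 2.88
tool_pos: [0.4295, 0.2403, 0.4269]
orientation: [-180.0, 0.0, -73.2]
force: [0.7, 0.2, -0.7]
opening: 0.0005
gripper_force: 0.0
```

Request:
send_rows --increments '[[[0.1,-0.2,0,0],[0.2,-0.4,0,0],[0.3,-0.6,0,0],[0.4,-0.8,0,0],[0.5,-1,0,0]]]'

```text
clock: 3.5
tool_pos: [0.5294, 0.0404, 0.4268]
orientation: [-180.0, 0.0, -73.0]
force: [0.1, 0.3, 0.8]
opening: -0.0
gripper_force: 0.0
```

Request:
send_rows --increments '[[[0,-0.2,0,0],[0,-0.4,0,0],[0,-0.6,0,0],[0,-0.8,0,0],[0,-0.8,0,0],[0,-0.8,0,0]]]'

```text
clock: 4.25
tool_pos: [0.5289, -0.1182, 0.4265]
orientation: [-180.0, 0.0, -73.1]
force: [0.6, -0.4, 0.8]
opening: 0.0002
gripper_force: 0.0
```

```bash
cat > look.py <<'E'
from fit import *
import sys
def look(name,save=None,prm=None,cams=("wrist","top","side")):
    """refit pose (weakly) and wheel angle from wrist + fixed cameras"""
    p0=np.load("p.npy"); obs=[]
    for n in cams:
        c=ctrl.calibration(n); im=ctrl.snapshot(n)
        if save: cv2.imwrite(f"pics/{save}_{n}.png",im[:,:,::-1])
        for k,t in(("c","wheel_centre"),("m","wheel_mark"),("p","pointer"),("l","lamp")):
            if k=="l" and n=="wrist": continue
            for d in ctrl.spot_point(t,n)[:1]:
                if d["conf"]>.4: obs.append((n,c,k,np.array(d["pixel"])))
    return obs
def pt(p,k):
    return {"c":lambda:fan(p,[0,0,0]),"m":lambda:fan(p,pol(p[3],.088,-.014)),"p":lambda:fan(p,pol(0,.094,0)),"l":lambda:st(p,[0,.095,.312])}[k]()
E
python3 - <<'E'
from look import *
np.set_printoptions(precision=4,suppress=True)
o=ctrl.get_obs(); print(o["clock"],o["tool_pos"],o["orientation"],o["joint_pos"],o["opening"],o["force"])
obs=look("a","a",cams=("wrist",)); p0=np.load("p.npy")
f=lambda p:np.concatenate([(np.array(proj(c,pt(p,k)))-px) for n,c,k,px in obs])
for n,c,k,px in obs: print(n,k,px,np.array(proj(c,pt(p0,k))))
r=least_squares(f,p0); print(r.x,r.cost,f(r.x).round(1))
E
```

```text
4.25 [ 0.5289 -0.1182  0.4265] [-179.9931    0.0097  -73.0832] [  8.1234   4.1299   4.8442  -0.0106 -90.709    8.7933] 0.00019443465271338874 [ 0.6448 -0.4085  0.7973]
wrist c [241.2 257.6] [242.426  259.6643]
wrist m [199.7 314.1] [196.9608 311.7393]
wrist p [169.8 261.7] [170.0124 262.6352]
[ 0.5744 -0.0409  0.2852 -0.8286] 0.35342688641252024 [ 0.4  0.3  0.2 -0.2 -0.6 -0.1]
```

View pics/a_wrist.png

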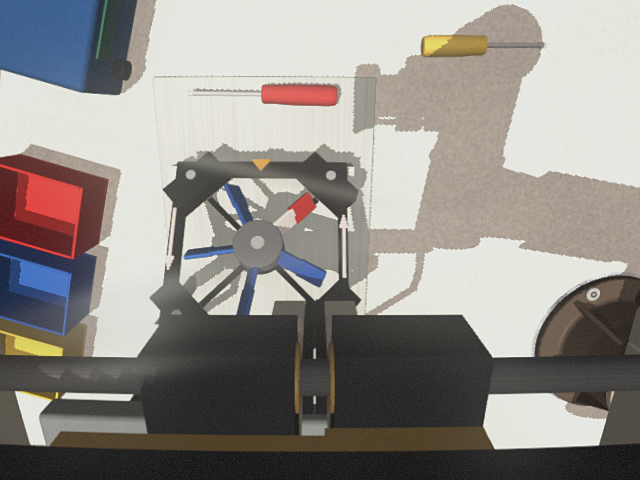

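The wrist view shows the pointer at (261,164), the red blade end at (308,202), and the gap clockwise of it near (315,235). The wheel is at about -0.8 rad. Next I plan the stroke.

Run:
```python
from look import *
np.set_printoptions(precision=4,suppress=True)
p=np.array([.5735,-.0407,.289,-.8]); np.save("p.npy",p)
print(np.degrees(p[2]))
for ph in np.arange(-1.45,1.46,.145):
    print(round(ph,3),fan(p,pol(ph,.063,-.016)), (fan(p,pol(ph,.063,-.016))-fan(p,pol(-1.45,.063,-.016)))/.2)
```

```text
16.55848027928079
-1.45 [ 0.5127 -0.0557  0.0975] [0. 0. 0.]
-1.305 [ 0.5165 -0.0622  0.0924] [ 0.0189 -0.0327 -0.0257]
-1.16 [ 0.5214 -0.0681  0.0875] [ 0.0434 -0.0622 -0.0504]
-1.015 [ 0.5273 -0.0733  0.0828] [ 0.0732 -0.0878 -0.0736]
-0.87 [ 0.5342 -0.0775  0.0786] [ 0.1075 -0.1092 -0.0947]
-0.725 [ 0.5418 -0.0808  0.0748] [ 0.1457 -0.1257 -0.1135]
-0.58 [ 0.5501 -0.0831  0.0717] [ 0.1869 -0.1372 -0.1294]
-0.435 [ 0.5588 -0.0843  0.0691] [ 0.2303 -0.1432 -0.1421]
-0.29 [ 0.5677 -0.0844  0.0673] [ 0.275  -0.1438 -0.1514]
-0.145 [ 0.5767 -0.0834  0.0661] [ 0.32   -0.1388 -0.157 ]
0.0 [ 0.5856 -0.0814  0.0658] [ 0.3644 -0.1284 -0.1589]
0.145 [ 0.5942 -0.0783  0.0661] [ 0.4073 -0.1128 -0.157 ]
0.29 [ 0.6022 -0.0742  0.0673] [ 0.4477 -0.0924 -0.1514]
0.435 [ 0.6097 -0.0692  0.0691] [ 0.4848 -0.0675 -0.1421]
0.58 [ 0.6163 -0.0634  0.0717] [ 0.5179 -0.0388 -0.1294]
0.725 [ 0.6219 -0.057   0.0748] [ 0.5461 -0.0067 -0.1135]
0.87 [ 0.6265 -0.0501  0.0786] [ 0.5691  0.0281 -0.0947]
1.015 [ 0.6299 -0.0428  0.0828] [ 0.5862  0.0647 -0.0736]
1.16 [ 0.6321 -0.0352  0.0875] [ 0.5971  0.1025 -0.0504]
1.305 [ 0.633  -0.0276  0.0924] [ 0.6015  0.1406 -0.0257]
1.45 [ 0.6326 -0.02    0.0975] [0.5995 0.1782 0.    ]
```

Request:
send_rows --increments '[[[-0.04,0.15,0,0],[-0.08,0.31,-0.1,0],[-0.08,0.31,-0.35,0],[-0.08,0.31,-0.6,0],[-0.08,0.31,-0.85,0],[-0.08,0.31,-1,0],[-0.08,0.31,-1,0],[-0.08,0.31,-1,0]]]'

```text
clock: 5.45
tool_pos: [0.514, -0.0558, 0.2282]
orientation: [-179.9, -0.0, -73.0]
force: [-0.1, -0.6, 0.6]
opening: 0.0004
gripper_force: 0.0
```

Run:
```python
from look import *
np.set_printoptions(precision=4,suppress=True)
o=ctrl.get_obs(); print(o["clock"],o["tool_pos"],o["orientation"],o["force"])
obs=look("b","b",cams=("wrist",)); p0=np.load("p.npy")
for n,c,k,px in obs: print(n,k,px,np.array(proj(c,pt(p0,k))))
c=ctrl.calibration("wrist"); im=cv2.imread("pics/b_wrist.png")
def dot(q,col):
    r,cc=proj(c,q); cv2.circle(im,(int(round(cc)),int(round(r))),3,col,-1)
for d in (0,-.016): dot(fan(p0,pol(-1.45,.063,d)),(0,255,0))
dot(fan(p0,pol(0,.094,0)),(255,0,255)); dot(fan(p0,pol(p0[3],.088,-.014)),(255,255,0))
cv2.imwrite("pics/b2.png",im)
```

```text
5.45 [ 0.514  -0.0558  0.2282] [-179.8934   -0.0433  -72.981 ] [-0.0815 -0.5618  0.6413]
wrist c [236.  221.7] [237.6395 223.3827]
wrist m [167.  318.2] [166.4899 317.4809]
wrist p [118.1 232.9] [117.7718 232.9413]
```

View pics/b2.png

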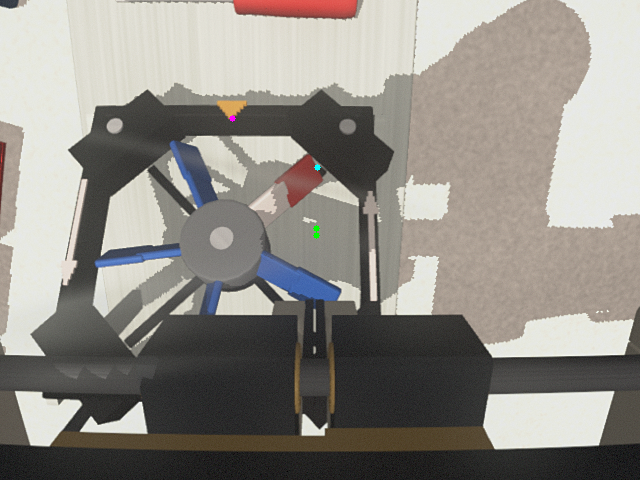

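The fit lands right: the planned insertion point at (317,232) lies in the open gap between the red and blue blades. I descend slowly.

Request:
send_rows --increments '[[[0,0,-0.1,0],[0,0,-0.2,0],[0,0,-0.3,0],[0,0,-0.4,0],[0,0,-0.47,0],[0,0,-0.54,0],[0,0,-0.6,0],[0,0,-0.65,0],[0,0,-0.65,0]]]'

```text
clock: 6.78
tool_pos: [0.5126, -0.0563, 0.0958]
orientation: [179.9, 0.0, -73.0]
force: [0.1, -0.2, 0.0]
opening: 0.0002
gripper_force: 0.0
```

Request:
send_rows --increments '[[[0.01,-0.016,-0.013,0],[0.019,-0.033,-0.026,0],[0.031,-0.048,-0.038,0],[0.043,-0.062,-0.05,0],[0.058,-0.075,-0.062,0],[0.073,-0.088,-0.074,0],[0.09,-0.099,-0.084,0],[0.108,-0.109,-0.095,0],[0.127,-0.118,-0.104,0],[0.146,-0.126,-0.114,0]]]'

```text
clock: 8.02
tool_pos: [0.5424, -0.0815, 0.0736]
orientation: [180.0, -0.0, -73.0]
force: [-0.5, 1.6, 1.8]
opening: 0.0005
gripper_force: 0.5
```

Request:
send_rows --increments '[[[0.041,-0.011,-0.016,0],[0.085,-0.017,-0.029,0],[0.129,-0.018,-0.038,0],[0.174,-0.013,-0.043,0],[0.219,-0.003,-0.045,0],[0.262,0.013,-0.043,0],[0.302,0.033,-0.038,0],[0.339,0.058,-0.029,0],[0.372,0.087,-0.016,0]]]'

```text
clock: 9.15
tool_pos: [0.617, -0.0636, 0.0707]
orientation: [180.0, -0.0, -73.0]
force: [-1.9, -0.8, -0.3]
opening: 0.0004
gripper_force: 0.5
```

Request:
send_rows --increments '[[[0.028,0.032,0.016,0],[0.051,0.067,0.035,0],[0.068,0.103,0.056,0],[0.079,0.141,0.079,0],[0.084,0.179,0.104,0],[0.082,0.217,0.129,0],[0.082,0.217,0.129,0]]]'

```text
clock: 10.02
tool_pos: [0.6335, -0.0197, 0.0971]
orientation: [-179.9, 0.0, -73.0]
force: [-0.1, 0.5, -0.5]
opening: 0.0005
gripper_force: 0.0
```

```bash
cat > ang.py <<'E'
from look import *
np.set_printoptions(precision=4,suppress=True)
o=ctrl.get_obs(); print(o["clock"],o["tool_pos"],o["force"])
p=np.load("p.npy")
for n in sys.argv[2].split(","):
    c=ctrl.calibration(n); im=ctrl.snapshot(n); cv2.imwrite(f"pics/{sys.argv[1]}_{n}.png",im[:,:,::-1])
    Zw=fan(p,[0,0,1])-fan(p,[0,0,0]); C=fan(p,[0,0,-.014])
    for d in ctrl.spot_point("wheel_mark",n)[:2]:
        e,v=ray(c,d["pixel"]); q=e+v*((C-e)@Zw)/(v@Zw)-C
        x=q@(fan(p,[1,0,0])-fan(p,[0,0,0])); y=q@(fan(p,[0,1,0])-fan(p,[0,0,0]))
        print(n,np.round(d["pixel"]),round(d["conf"],2),"r",round(np.hypot(x,y),4),"th",round(np.arctan2(x,-y),3))
E
python3 ang.py c wrist,top,side
```

```text
10.025 [ 0.6335 -0.0197  0.0971] [-0.0578  0.4731 -0.4995]
side [223. 282.] 0.96 r 0.0845 th 1.58
side [410. 201.] 0.17 r 0.7772 th -3.141
```

Request:
send_rows --increments '[[[0.011,-0.038,0,0],[0.011,-0.038,0.05,0],[0.011,-0.038,0.15,0],[0.011,-0.038,0.3,0],[0.011,-0.038,0.5,0],[-0.1,-0.07,0.65,0],[-0.3,-0.12,0.65,0],[-0.5,-0.17,0.65,0],[-0.6,-0.178,0.65,0],[-0.6,-0.178,0.65,0],[-0.6,-0.178,0.65,0]]]'

```text
clock: 11.7
tool_pos: [0.5138, -0.0562, 0.2271]
orientation: [-179.9, -0.0, -73.0]
force: [0.6, -0.3, -0.5]
opening: 0.0005
gripper_force: 0.0
```

```bash
python3 ang.py d wrist,top,side
```

```text
11.7 [ 0.5138 -0.0562  0.2271] [ 0.5546 -0.2686 -0.5012]
wrist [278. 103.] 0.95 r 0.0886 th 1.85
side [223. 281.] 0.91 r 0.088 th 1.638
```

View pics/d_wrist.png

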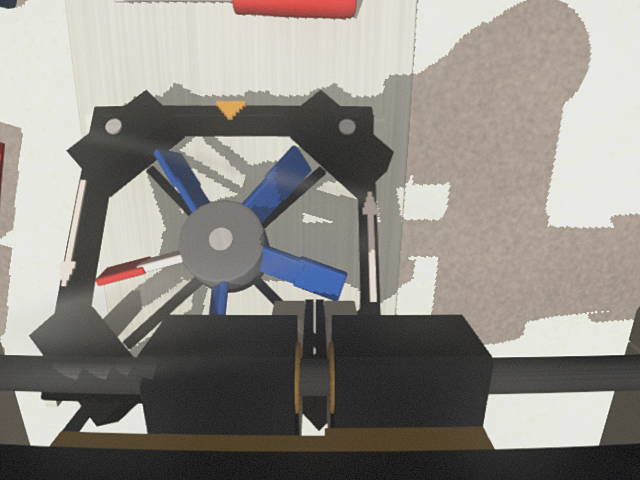

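The red blade now shows at (120,272), left of the pointer, so the wheel is at about 1.83 rad. The next free gap is centred near φ = -1.31. Second stroke.

Request:
send_rows --increments '[[[0.019,-0.033,-0.1,0],[0.019,-0.033,-0.2,0],[0.019,-0.033,-0.3,0],[0.019,-0.033,-0.4,0],[0.019,-0.033,-0.48,0],[0.019,-0.033,-0.55,0],[0.019,-0.033,-0.62,0],[0.019,-0.033,-0.67,0],[0.019,-0.033,-0.67,0]]]'

```text
clock: 13.12
tool_pos: [0.5164, -0.0629, 0.0916]
orientation: [179.9, 0.0, -73.0]
force: [0.0, -0.3, -0.1]
opening: 0.0004
gripper_force: 0.0
```

Request:
send_rows --increments '[[[0.012,-0.015,-0.012,0],[0.024,-0.029,-0.024,0],[0.039,-0.042,-0.036,0],[0.054,-0.055,-0.048,0],[0.071,-0.066,-0.058,0],[0.089,-0.076,-0.069,0],[0.108,-0.085,-0.078,0],[0.127,-0.093,-0.088,0]]]'

```text
clock: 14.12
tool_pos: [0.5424, -0.0815, 0.0746]
orientation: [180.0, -0.0, -73.0]
force: [-0.6, 0.6, 1.1]
opening: 0.0005
gripper_force: 0.4
```

Request:
send_rows --increments '[[[0.041,-0.011,-0.016,0],[0.085,-0.017,-0.029,0],[0.129,-0.018,-0.038,0],[0.174,-0.013,-0.043,0],[0.219,-0.003,-0.045,0],[0.262,0.013,-0.043,0],[0.302,0.033,-0.038,0],[0.339,0.058,-0.029,0],[0.372,0.087,-0.016,0]]]'

```text
clock: 15.25
tool_pos: [0.617, -0.0636, 0.0717]
orientation: [180.0, -0.0, -73.0]
force: [-0.3, -0.9, -0.6]
opening: 0.0004
gripper_force: 0.5
```

Request:
send_rows --increments '[[[0.028,0.032,0.016,0],[0.051,0.067,0.035,0],[0.068,0.103,0.056,0],[0.079,0.141,0.079,0],[0.084,0.179,0.104,0],[0.082,0.217,0.129,0],[0.082,0.217,0.129,0]]]'

```text
clock: 16.12
tool_pos: [0.6334, -0.0197, 0.098]
orientation: [-179.9, 0.0, -73.0]
force: [-1.0, 0.9, 0.1]
opening: 0.0004
gripper_force: 0.0
```

Request:
send_rows --increments '[[[0.011,-0.038,0,0],[0.011,-0.038,0.05,0],[0.011,-0.038,0.15,0],[0.011,-0.038,0.3,0],[0.011,-0.038,0.5,0],[-0.1,-0.07,0.65,0],[-0.3,-0.12,0.65,0],[-0.5,-0.17,0.65,0],[-0.6,-0.178,0.65,0],[-0.6,-0.178,0.65,0],[-0.6,-0.178,0.65,0]]]'

```text
clock: 17.5
tool_pos: [0.5137, -0.0562, 0.228]
orientation: [-179.9, -0.0, -73.0]
force: [0.2, -0.4, -0.1]
opening: 0.0004
gripper_force: 0.0
```

```bash
python3 ang.py e wrist,top,side
```

```text
17.5 [ 0.5137 -0.0562  0.228 ] [ 0.2082 -0.3794 -0.0951]
wrist [288. 345.] 0.82 r 0.0881 th -1.929
wrist [  4. 236.] 0.22 r 0.2221 th 0.037
top [258. 345.] 0.39 r 0.0804 th -1.861
side [233. 354.] 0.81 r 0.0896 th -1.587
```

View pics/e_wrist.png

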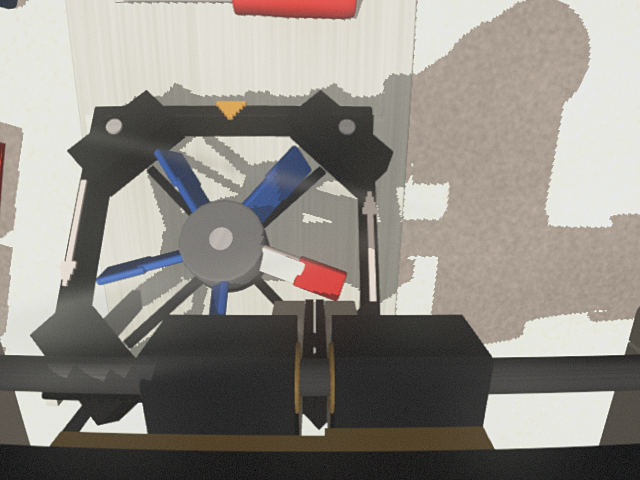

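The second stroke gave the same pattern, with red now at (325,278), so the wheel is at about 4.34 rad and 1.94 rad remain. On the third stroke I stop short and measure.

Request:
send_rows --increments '[[[0.019,-0.033,-0.1,0],[0.019,-0.033,-0.2,0],[0.019,-0.033,-0.3,0],[0.019,-0.033,-0.4,0],[0.019,-0.033,-0.48,0],[0.019,-0.033,-0.55,0],[0.019,-0.033,-0.62,0],[0.019,-0.033,-0.67,0],[0.019,-0.033,-0.67,0]]]'

```text
clock: 18.92
tool_pos: [0.5164, -0.0629, 0.0926]
orientation: [179.9, 0.0, -73.0]
force: [0.3, -0.3, 0.8]
opening: 0.0002
gripper_force: 0.0
```

Request:
send_rows --increments '[[[0.012,-0.015,-0.012,0],[0.024,-0.029,-0.024,0],[0.039,-0.042,-0.036,0],[0.054,-0.055,-0.048,0],[0.071,-0.066,-0.058,0],[0.089,-0.076,-0.069,0],[0.108,-0.085,-0.078,0],[0.127,-0.093,-0.088,0]]]'

```text
clock: 19.92
tool_pos: [0.5424, -0.0815, 0.0756]
orientation: [180.0, 0.0, -73.0]
force: [-0.4, 0.7, 0.9]
opening: 0.0002
gripper_force: 0.4
```

Request:
send_rows --increments '[[[0.041,-0.011,-0.016,0],[0.085,-0.017,-0.029,0],[0.129,-0.018,-0.038,0],[0.174,-0.013,-0.043,0],[0.219,-0.003,-0.045,0],[0.262,0.013,-0.043,0],[0.302,0.033,-0.038,0],[0.339,0.058,-0.029,0],[0.372,0.087,-0.016,0],[0.372,0.087,-0.016,0]]]'

```text
clock: 21.18
tool_pos: [0.6176, -0.0633, 0.0729]
orientation: [-179.9, -0.0, -73.0]
force: [-0.0, -0.3, -0.6]
opening: 0.0004
gripper_force: 0.0
```

```bash
python3 ang.py f wrist,top,side
```

```text
21.175 [ 0.6176 -0.0633  0.0729] [-0.0386 -0.3049 -0.5739]
wrist [245. 445.] 0.56 r 0.0885 th -0.247
top [232. 345.] 0.72 r 0.0156 th -1.294
top [225. 370.] 0.71 r 0.0926 th -0.097
side [218. 330.] 0.72 r 0.1098 th -0.154
side [252. 319.] 0.67 r 0.1918 th -2.957
```

Request:
send_rows --increments '[[[0.012,0.014,0.007,0],[0.024,0.028,0.014,0],[0.035,0.042,0.021,0],[0.035,0.042,0.021,0],[0.035,0.042,0.021,0]]]'

```text
clock: 22.1
tool_pos: [0.6237, -0.0554, 0.0767]
orientation: [-180.0, 0.0, -73.0]
force: [0.5, -0.4, 1.2]
opening: 0.0007
gripper_force: 0.0
```

```bash
python3 ang.py g wrist,top,side
```

```text
22.1 [ 0.6237 -0.0554  0.0767] [ 0.4879 -0.3921  1.2369]
wrist [227. 431.] 0.75 r 0.0875 th -0.094
top [223. 367.] 0.93 r 0.0868 th -0.023
side [218. 325.] 0.58 r 0.1076 th -0.055
```

Request:
send_rows --increments '[[[-0.017,-0.019,-0.009,0],[-0.04,-0.045,-0.022,0],[-0.048,-0.055,-0.026,0],[-0.05,-0.057,0.02,0],[-0.05,-0.057,0.08,0],[-0.05,-0.057,0.16,0],[-0.05,-0.057,0.3,0],[-0.05,-0.057,0.5,0],[-0.15,-0.15,0.75,0],[-0.25,-0.2,0.9,0],[-0.25,-0.2,0.9,0],[-0.25,-0.2,0.9,0]]]'

```text
clock: 23.9
tool_pos: [0.5735, -0.0954, 0.2573]
orientation: [-179.9, 0.0, -73.0]
force: [0.2, 0.3, -0.6]
opening: 0.0004
gripper_force: 0.0
```

```bash
python3 ang.py h wrist,top,side
```

```text
23.9 [ 0.5735 -0.0954  0.2573] [ 0.1563  0.2564 -0.6091]
wrist [199. 310.] 0.92 r 0.0878 th -0.13
wrist [252. 299.] 0.72 r 0.0394 th -0.071
top [223. 366.] 0.62 r 0.0829 th -0.011
top [280. 162.] 0.39 r 0.4883 th -3.069
side [368. 174.] 0.64 r 0.7116 th 3.06
side [218. 325.] 0.62 r 0.1057 th -0.062
```

View pics/h_wrist.png

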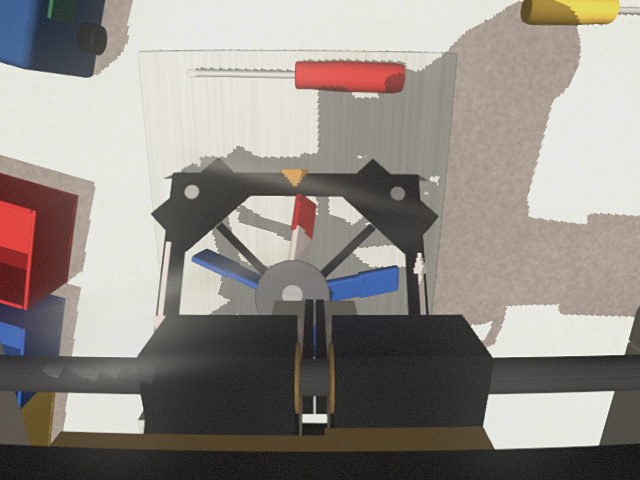

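Run:
```python
from look import *
p=np.load("p.npy"); c=ctrl.calibration("wrist"); im=cv2.imread("pics/h_wrist.png")
hsv=cv2.cvtColor(im,cv2.COLOR_BGR2HSV)
Zw=fan(p,[0,0,1])-fan(p,[0,0,0]); C=fan(p,[0,0,-.014])
def th(px):
    e,v=ray(c,px); q=e+v*((C-e)@Zw)/(v@Zw)-C
    x=q@(fan(p,[1,0,0])-fan(p,[0,0,0])); y=q@(fan(p,[0,1,0])-fan(p,[0,0,0])); return np.hypot(x,y),np.arctan2(x,-y)
for nm,m in(("blue",(hsv[...,0]>100)&(hsv[...,0]<130)&(hsv[...,1]>120)&(hsv[...,2]>50)),("red",((hsv[...,0]<8)|(hsv[...,0]>172))&(hsv[...,1]>120)&(hsv[...,2]>50))):
    m[:180]=0; m[310:]=0; m[:,:185]=0; m[:,410:]=0
    n,l,s,ce=cv2.connectedComponentsWithStats(m.astype(np.uint8))
    for i in range(1,n):
        if s[i,4]>100:
            a=np.array([th(q) for q in np.argwhere(l==i)]); k=(a[:,0]>.07)&(a[:,0]<.088)
            print(nm,s[i],a[k,1].mean(),a[k,1].min(),a[k,1].max())
print("pointer",th((184,293)),[np.round(proj(c,fan(p,pol(t,.094,0)))) for t in (0,)])
```

```text
blue [ 327  266   71   35 1574] -1.348517668712748 -1.486641959724474 -1.21494703716495
red [291 194  25  45 677] -0.08913515958246442 -0.21360582353445537 0.033406123110198666
pointer (np.float64(0.1018923630267574), np.float64(0.02947485786830716)) [array([185., 296.])]
```

The wheel reads -0.09 to -0.13 rad, inside the ±0.22 band, and it is at rest with the arm clear. I'm handing in.

```bash
python3 -c "
from plant import ctrl
print(ctrl.close_job())"
```

```text
the job is handed in; nothing more can be done
None
```

The job is handed in, with no verdict returned: the wheel went anticlockwise to the pointer and one full turn more, and rests about 0.1 rad short of it (limit 0.22). The arm is clear, and no contact with the bystanders was planned or seen.

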